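Lock the levelling screw of the marking-out plate with its jam nut

ROBOT

A 7-joint arm with a two-finger parallel gripper is mounted at the origin on a cart in front of the work surface, level with it; the furniture and walls round the work are solid. World frame = base frame: x ahead of the robot, y to its left, z up, the work surface at z = 0. Lengths are in m, angles in rad, forces in N, time in s.
With the tool pointing down it reaches from about 0.35 to 0.9 m from the base axis. Payload 7.2 kg.
Tool frame: the origin (TCP) lies between the finger pads; the fingertips stand 25 mm ahead of it and the grasp point (between the pads) lies 6 mm ahead of it; z points along the fingers, y is the line along which they close (so a half turn about z gives the same grasp; the last joint's range is limited). The gripper opens to 88 mm and grips with 3 to 60 N. Pads are 20 mm wide; open, the fingers measure 115 mm over their backs; the gripper's body (75 mm by 178 mm) begins 61 mm behind the grasp point.
Start: joints at [1.228, 0.411, -0.013, 1.596, 0.006, 1.134, -0.082], TCP at [0.17, -0.602, 0.248] pointing down, gripper open.
Joint ranges: [-2.95, 2.95], [-0.29, 1.99], [-1.47, 1.44], [0.14, 2.54], [-1.03, 4.17], [0.13, 1.85], [-2.86, 2.86]. Speed limits (rad/s): [2.39, 2.39, 3.01, 3.01, 3.14, 3.14, 3.14].

INTERFACE

Orientations are given as a unit quaternion [w, x, y, z].
In Python, from workcell import read_state, grab_frame, camera_info, job_done, spot_in gives the robot as it stands.
- The arm moves only by the tool servo_tool, never from a script. Its argument "increments" is a list of rows, each an object with "delta_pos": the shift along the tool's x, y, z in mm, a list of three; "delta_rot": the turn, a rotation vector about the tool's x, y, z in degrees, a list of three; "hand": the opening, from 0 (shut) to 1 (fully open). A call has 1 to 20 rows; each row is the pose to reach, as a shift and turn from the pose commanded when the call began, along the tool's axes at that moment; what a row does not reach only later rows make up. A row lasts 1/8 s, in which the tool goes at most 62.5 mm and 10.7 degrees, less where a joint would pass 70% of its speed; a pose out of reach is approached as far as the arm can. A call with a gripper value outside its range is refused whole. The fingers move at their own pace and stop on an object; the grip force is fixed at half the most. Time passes only in rows, so rows that repeat a pose let the fingers close. It gives the time, the measured TCP pose, the force, the opening and the grip force at its end, in the units of the state.
- read_state(): the state, without advancing time (a new reading comes with each control period).
- grab_frame(name): name is "scene" or "top" or "wrist"; returns the picture (480x640x3 uint8, red, green, blue); there is no depth.
- camera_info(name): a dict with "mtx" (3x3 intrinsics, pixels), "dist" ([k1, k2, p1, p2, k3] as OpenCV has them; the pictures are not rectified), "rvec" (rotation vector, rad) and "tvec" (3), from world to camera coordinates, as OpenCV has them; the wrist camera has in their place "tool_from_camera" (4x4, takes a point from camera to tool coordinates, whose origin is the TCP and whose axes are the flange's). Camera axes: x right, y down, z forward; pixel columns grow to the right and rows downward; lengths in m; the calibration is good to about 2 mm. A picture is of the moment at which its call begins: read the wrist's pose just before it. camera_info takes no time and is no camera call.
- job_done(): hands the job in; it is judged then, once.
Trained networks look in the newest picture that a camera, given by its name, has taken for a name from the list of things; names that differ only in an ending like _2 or _b are one class to them, and where a whole thing is asked for, a point or a joint stands for the part that bears it (a point fixed in the world has none). Each returns a list of dicts, best first, with "conf" (0 to 1); they miss things now and then, are a little off and sometimes report something else, mostly with a low value. They report only what shows in the picture. A call takes as long as a camera call.
- spot_in(camera, name): "box" ([left, top, right, bottom] in pixels, round what is visible of it).
The state is a dict: "t": time; "joint_positions": joint angles; "dq": joint speeds; "joint_torque": joint torques, N m; "tool_pos": TCP position; "ee_rot": TCP orientation; "contact_force": force on the tool from outside, world axes, zero at the start; "torque": the same for the moment, N m; "gripper_width": opening from 0.0 (shut) to 1.0 (fully open); "grip_force": force on a finger pad.
Only numpy, scipy, OpenCV 4.12 (cv2) and the standard library are available. Lean on these libraries where they do the work, as an engineer would, in place of code of your own. Each camera call takes 0.05 s, during which the arm holds its last target. There are 200 camera calls.

TASK

The marking-out plate has just been levelled: lock its front levelling screw without losing the setting. Put the square box key fully down over the screw's square end with its arm resting against the front of the left carrying bar, so that the screw cannot turn along; then swing the jam nut's ball handle clockwise (seen from above) until the nut bites and is firmly tight, with about 12 N at the ball and never more than 18 N. Then lift the key off, lay it flat on the bench and leave everything else as it was.

Things in the scene. Friction and masses are not known exactly. Their poses are not given: they have to be found in the camera images.
- plate: Dark grey cast marking-out plate, bright top 75 mm above the bench, 140 x 220 mm, fixed. Origin: on its levelling screw's upright axis, at bench height; x points from the screw to the plate (front face at x = 50 mm), y left, z up. A round lug in front carries screw, washer and jam nut. Two 18 mm carrying bars stick out of the front face at y = +95 and -95 mm, 57 mm high, to x = 9 mm.
- left_bar (a point): Centre of the free round end face of the left carrying bar (18 mm diameter), the stop for the key's arm: 9 mm behind, 95 mm left of and 57 mm above the plate's origin. With the key square to the plate, a gap of 2 mm is left between arm and bar.
- level_screw: The M20 levelling screw. Origin on its axis at bench height; at its setting its x axis is parallel to the plate's x within 0.06 rad (its angle at the start is the setting). It is loose in the lug: the jam nut drags it round with about 0.15 N m unless it is held. A turn of up to 0.15 rad as the key takes up its play is harmless; more than 0.3 rad from the plate's x axis loses the setting.
- screw_end (a point): Top of the screw, on its axis, 77 mm above the bench. The square end is 13.8 mm across flats from 52 to 70 mm above the bench, its sides parallel to the screw's x and y, then tapers to a blunt tip. It stands on a round shoulder of 20 mm diameter, on which the key comes to rest.
- jam_nut (a joint): Turn of the jam nut, rad, counterclockwise from above (loosening) positive. At 0 its handle points 165 degrees counterclockwise from the plate's x axis (towards the robot). Starts near 0.8; bites somewhere between +0.35 and -0.35. Before that it turns with 3 to 6 N at the ball; then the force grows by about 1 N per mm of the ball's way. Let go, it eases back a little and stays.
- handle_ball (a point): Centre of the black ball (25 mm diameter) on the jam nut's handle: 105 mm from the screw's axis, 66 mm above the bench. The steel handle (11 mm thick) slopes down from it to the nut.
- key: Loose dark steel square box key, about 0.16 kg, flat on the bench. Origin: centre of its 15 mm square through hole, at the underside; x along the arm, z up. The boss is 32 x 32 mm and 18 mm tall; the arm is 14 mm wide, 10 mm tall (underside level with the boss's) and ends 133 mm from the hole's centre. On the screw it may lean by a few degrees when let go.
- key_hole (a point): The same point as the key's origin: centre of the hole at the underside. When the key is fully down it lies 52 mm above the bench, on the screw's axis.
- key_arm (a point): Middle of the arm's section 50 mm from the hole's centre, 5 mm above the key's underside: the place to grip the key from above, across the arm.
- try_square: Try square (110 x 180 x 17 mm, wooden stock, steel blade) lying on the plate; bystander. Origin: centre of its underside.
- wood_block: Pale wood block, 45 x 70 x 40 mm, on the plate; bystander. Origin: centre of its underside.
- oil_dropper: Small brown bottle with a black dropper cap, 33 mm wide, 102 mm tall, standing on the bench to the right of the plate; bystander. Origin: centre of its underside.
- tape_measure: Yellow tape measure, 36 x 87 x 62 mm, on the bench; bystander. Origin: centre of its underside.

How it is judged:
By the outcome, as a careful person would: the job done as asked, in the order asked, and still so for the second after the job is handed in, with the robot touching nothing.
It also fails if it takes over 70 s, if anything falls off the work surface, if the arm or the gripper's body presses on something with over 40 N, if the wrist force passes 120 N, or if a joint passes its speed limit or range.

## Working session

There is one attempt and no reset: what is moved stays moved. The work goes in short steps, Python scripts to look and compute and a tool call to move; the robot and the scene stay as the last step left them, time stands still between calls to the robot, and variables do not carry over. Pictures are saved under pics/ and viewed, at most 13 in all, crops included, and the job is handed in when it is done.

Besides the shell and the picture viewer there is one more tool, called after ">>>" by a JSON object that holds its "name" and its "arguments". servo_tool: Moves the arm, as the interface text tells. Its arguments: {"type":"object","properties":{"increments":{"type":"array"}},"required":["increments"]}

```bash
mkdir -p pics; ls; python3 - <<'E'
from workcell import *
import cv2
s=read_state();print(s)
for n in ("scene","top"):
    f=grab_frame(n);cv2.imwrite(f"pics/{n}0.png",f[:,:,::-1])
    i=camera_info(n);print(n,i)
    for k in ("plate","left_bar","level_screw","handle_ball","key","key_arm","tape_measure","oil_dropper"):
        print(k,[(x['box'],round(x['conf'],2)) for x in spot_in(n,k)[:2]])
print(camera_info("wrist"))
E
```

```text
pics
{'t': 0.0, 'joint_positions': array([ 1.22779936,  0.41188991, -0.01274402,  1.59709143,  0.0056225 ,
        1.13432258, -0.0821534 ]), 'dq': array([ 5.81533844e-04, -5.00230814e-05,  4.99929403e-04, -5.86519023e-04,
       -2.74482821e-04, -1.44859150e-03,  1.43996607e-03]), 'joint_torque': array([-3.71248298e-04, -5.87949729e+01,  6.40906077e-01, -2.91068834e+01,
       -5.39283094e-02,  1.83688395e-02,  1.70431936e-04]), 'tool_pos': array([ 0.16942923, -0.60107527,  0.24679573]), 'ee_rot': array([-8.18713721e-04,  9.90567763e-01,  1.37021186e-01, -1.77383704e-04]), 'contact_force': array([-0.01269491, -0.3382451 ,  0.42830081]), 'torque': array([0.00524038, 0.03494896, 0.04084919]), 'grip_force': 0.0, 'gripper_width': 0.9998953968699742}
scene {'mtx': array([[543.43109042,   0.        , 317.98235373],
       [  0.        , 543.43109042, 240.47307892],
       [  0.        ,   0.        ,   1.        ]]), 'dist': array([0.02814953, 0.        , 0.        , 0.        , 0.        ]), 'rvec': array([ 1.02004232, -2.1581745 ,  1.28378602]), 'tvec': array([0.37454167, 0.25936417, 0.
[... 1159 characters left out ...]
.91)]
oil_dropper [([314.8, 204.9, 328.8, 216.9], 0.72), ([422.8, 267.1, 458.7, 313.1], 0.3)]
{'mtx': array([[357.33692524,   0.        , 321.45424399],
       [  0.        , 357.33692524, 242.30861049],
       [  0.        ,   0.        ,   1.        ]]), 'dist': array([-0.05017524,  0.        ,  0.        ,  0.        ,  0.        ]), 'tool_from_camera': array([[ 1.05772254e-04, -9.60350747e-01, -2.78794606e-01,
         7.63689120e-02],
       [ 9.99999981e-01,  1.46529159e-04, -1.25350832e-04,
        -5.76931773e-04],
       [ 1.61232305e-04, -2.78794588e-01,  9.60350744e-01,
        -1.36822538e-01],
       [ 0.00000000e+00,  0.00000000e+00,  0.00000000e+00,
         1.00000000e+00]])}
```

```bash
cat > h.py <<'E'
from workcell import *
import cv2, numpy as np
from scipy.spatial.transform import Rotation as R
def cam(n):
    i=camera_info(n)
    if n=="wrist":
        s=read_state();q=s["ee_rot"];T=np.eye(4);T[:3,:3]=R.from_quat([q[1],q[2],q[3],q[0]]).as_matrix();T[:3,3]=s["tool_pos"]
        T=np.linalg.inv(T@i["tool_from_camera"])
        return i["mtx"],i["dist"],T[:3,:3],T[:3,3]
    return i["mtx"],i["dist"],R.from_rotvec(i["rvec"]).as_matrix(),i["tvec"]
def back(c,px,z):
    K,d,Rm,t=c
    u=cv2.undistortPoints(np.array([[px]],float),K,d)[0,0]
    r=Rm.T@np.array([u[0],u[1],1]);o=-Rm.T@t
    return o+r*(z-o[2])/r[2]
def proj(c,P):
    K,d,Rm,t=c
    return cv2.projectPoints(np.array(P,float).reshape(-1,3),cv2.Rodrigues(Rm)[0],t,K,d)[0][:,0]
def totool(p):
    s=read_state();q=s["ee_rot"]
    return R.from_quat([q[1],q[2],q[3],q[0]]).inv().apply(np.array(p)-s["tool_pos"])*1000
E
python3 - <<'E'
import cv2
a=cv2.imread("pics/top0.png")[170:330,190:480]
cv2.imwrite("pics/t0c.png",cv2.resize(a,(797,440),interpolation=cv2.INTER_CUBIC))
E
```

```text
(no output)
```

View pics/t0c.png

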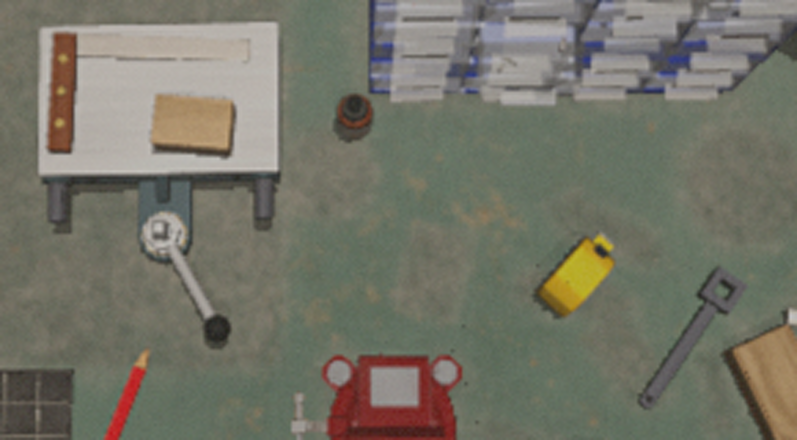

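The top view shows the plate at upper left, with its screw near px (248,254), the handle towards the robot and its ball at (269,289). The key lies at the right, hole at (453,275) and arm end at (425,316).

```bash
python3 - <<'E'
from h import *
c=cam("top");f=lambda x,y,z:back(c,(190+x/2.748,170+y/2.75),z)
np.set_printoptions(precision=4,suppress=True)
hole=f(722,290,.018);end=f(646,402,.01);print("hole",hole,"end",end,np.hypot(*(end-hole)[:2]),"yaw",np.degrees(np.arctan2(*(end-hole)[1::-1])))
s=f(160,230,.077);b=f(216,327,.066);print("screw",s,"ball",b,np.hypot(*(b-s)[:2]))
cs=[f(*p,.075) for p in((40,28),(278,22),(280,175),(43,178))];print(cs)
d=(cs[0]-cs[1]+cs[3]-cs[2]);print("plate y axis deg",np.degrees(np.arctan2(d[1],d[0])),"centre",sum(cs)/4)
print("vise",f(340,360,.05),f(460,440,.05),"wood",f(730,350,.03))
d=end-hole;u=d/np.linalg.norm(d)
k=hole+u*.05;k[2]=.005;print("keyarm",k,totool(k))
print(proj(c,[.17,-.602,.248]))
E
```

```text
hole [ 0.4882 -0.2895  0.018 ] end [ 0.3848 -0.2164  0.01  ] 0.12661218761514437 yaw 144.77491528764668
screw [0.5396 0.2301 0.077 ] ball [0.4525 0.1796 0.066 ] 0.10070601582222993
[array([0.729 , 0.3444, 0.075 ]), array([0.7333, 0.1239, 0.075 ]), array([0.5898, 0.1217, 0.075 ]), array([0.5883, 0.3379, 0.075 ])]
plate y axis deg 90.76839102852828 centre [0.6601 0.232  0.075 ]
vise [0.4231 0.0679 0.05  ] [ 0.3507 -0.0402  0.05  ] wood [ 0.4315 -0.2918  0.03  ]
keyarm [ 0.4474 -0.2607  0.005 ] [ 359.9246 -252.6899  242.6626]
[[633.8953 416.3378]]
```

>>> {"name": "servo_tool", "arguments": {"increments": [{"delta_pos": [25, -18, 3], "delta_rot": [0, 0, -9], "hand": 1}, {"delta_pos": [51, -36, 6], "delta_rot": [0, 0, -18], "hand": 1}, {"delta_pos": [77, -54, 10], "delta_rot": [0, 0, -27.5], "hand": 1}, {"delta_pos": [103, -72, 13], "delta_rot": [0, 0, -37], "hand": 1}, {"delta_pos": [129, -90, 16], "delta_rot": [0, 0, -46], "hand": 1}, {"delta_pos": [154, -108, 19], "delta_rot": [0, 0, -55], "hand": 1}, {"delta_pos": [180, -126, 22], "delta_rot": [0, 0, -64.5], "hand": 1}, {"delta_pos": [206, -144, 26], "delta_rot": [0, 0, -74], "hand": 1}, {"delta_pos": [231, -162, 29], "delta_rot": [0, 0, -83], "hand": 1}, {"delta_pos": [257, -181, 32], "delta_rot": [0, 0, -92], "hand": 1}, {"delta_pos": [283, -199, 35], "delta_rot": [0, 0, -101.5], "hand": 1}, {"delta_pos": [309, -217, 38], "delta_rot": [0, 0, -111], "hand": 1}, {"delta_pos": [334, -235, 42], "delta_rot": [0, 0, -120], "hand": 1}, {"delta_pos": [360, -253, 45], "delta_rot": [0, 0, -129], "hand": 1}, {"delta_pos": [360, -253, 45], "delta_rot": [0, 0, -129], "hand": 1}, {"delta_pos": [360, -253, 45], "delta_rot": [0, 0, -129], "hand": 1}]}}

```text
t: 2.9
tool_pos: [0.447, -0.2611, 0.2026]
ee_rot: [-0.0, 0.304, 0.953, -0.0]
contact_force: [-0.7, 0.3, 0.3]
gripper_width: 0.999
grip_force: 0.0
```

```bash
python3 - <<'E'
from h import *
c=cam("wrist");s=read_state();f=grab_frame("wrist");cv2.imwrite("pics/w1.png",f[:,:,::-1])
print(s["t"],s["tool_pos"],s["ee_rot"],s["joint_positions"],s["contact_force"])
np.savez("w1.npz",K=c[0],d=c[1],R=c[2],t=c[3])
a=np.radians(144.8)
print(proj(c,[[.4882,-.2895,.018],[.3848,-.2164,.01],[.4474,-.2607,.01]]))
E
```

```text
2.9 [ 0.44701571 -0.2610537   0.20263633] [-1.09300777e-04  3.03896463e-01  9.52705024e-01 -2.54439950e-04] [ 0.93284447  0.34146548 -0.61401134  1.87648291  0.23269824  0.99516399
  1.17144155] [-0.70252339  0.34693926  0.26381553]
[[321.89966093 276.01849332]
 [321.65025561 139.5506418 ]
 [321.76842573 223.55525371]]
```

View pics/w1.png

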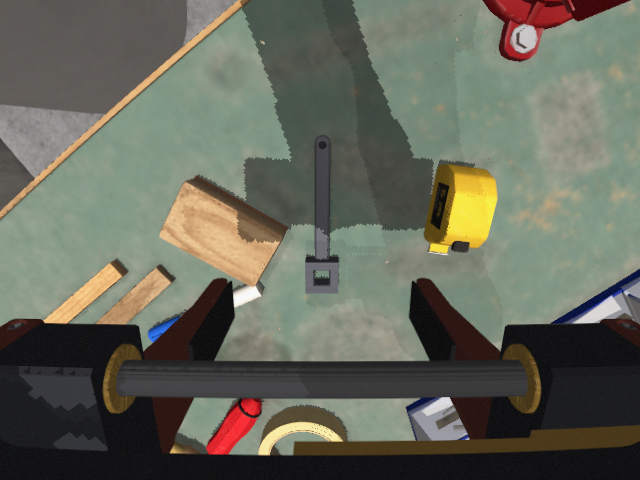

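The wrist view confirms the key: hole at (321,275), arm end at (322,140), both as predicted. A wood piece has its corner at (287,228), so I'll go down with a narrow opening.

>>> {"name": "servo_tool", "arguments": {"increments": [{"delta_pos": [5, 0, 30], "delta_rot": [0, 0, 0], "hand": 0.3}, {"delta_pos": [5, 0, 70], "delta_rot": [0, 0, 0], "hand": 0.3}, {"delta_pos": [5, 0, 110], "delta_rot": [0, 0, 0], "hand": 0.3}, {"delta_pos": [5, 0, 140], "delta_rot": [0, 0, 0], "hand": 0.3}, {"delta_pos": [5, 0, 160], "delta_rot": [0, 0, 0], "hand": 0.3}, {"delta_pos": [5, 0, 170], "delta_rot": [0, 0, 0], "hand": 0.3}, {"delta_pos": [5, 0, 174], "delta_rot": [0, 0, 0], "hand": 0.3}, {"delta_pos": [5, 0, 174], "delta_rot": [0, 0, 0], "hand": 0}, {"delta_pos": [5, 0, 174], "delta_rot": [0, 0, 0], "hand": 0}, {"delta_pos": [5, 0, 174], "delta_rot": [0, 0, 0], "hand": 0}, {"delta_pos": [5, 0, 174], "delta_rot": [0, 0, 0], "hand": 0}]}}

```text
t: 4.32
tool_pos: [0.4437, -0.2578, 0.0293]
ee_rot: [0.001, 0.303, 0.953, -0.0]
contact_force: [-0.5, 0.1, 6.3]
gripper_width: 0.158
grip_force: 30.0
```

>>> {"name": "servo_tool", "arguments": {"increments": [{"delta_pos": [0, 0, -20], "delta_rot": [0, 0, 0], "hand": 0}, {"delta_pos": [0, 0, -60], "delta_rot": [0, 0, 0], "hand": 0}, {"delta_pos": [0, 0, -105], "delta_rot": [0, 0, 0], "hand": 0}, {"delta_pos": [12, 20, -140], "delta_rot": [0, 0, 2], "hand": 0}, {"delta_pos": [37, 62, -150], "delta_rot": [0, 0, 7], "hand": 0}, {"delta_pos": [67, 112, -150], "delta_rot": [0, 0, 13], "hand": 0}, {"delta_pos": [97, 162, -150], "delta_rot": [0, 0, 19], "hand": 0}, {"delta_pos": [127, 214, -150], "delta_rot": [0, 0, 25], "hand": 0}, {"delta_pos": [157, 265, -150], "delta_rot": [0, 0, 31], "hand": 0}, {"delta_pos": [187, 316, -150], "delta_rot": [0, 0, 37], "hand": 0}, {"delta_pos": [217, 366, -150], "delta_rot": [0, 0, 43], "hand": 0}, {"delta_pos": [245, 414, -150], "delta_rot": [0, 0, 49], "hand": 0}, {"delta_pos": [266, 449, -150], "delta_rot": [0, 0, 53], "hand": 0}, {"delta_pos": [277, 468, -150], "delta_rot": [0, 0, 54], "hand": 0}, {"delta_pos": [277, 468, -150], "delta_rot": [0, 0, 54], "hand": 0}, {"delta_pos": [277, 468, -150], "delta_rot": [0, 0, 54], "hand": 0}]}}

```text
t: 6.32
tool_pos: [0.4871, 0.2834, 0.1782]
ee_rot: [0.0, 0.703, 0.712, -0.001]
contact_force: [0.9, 0.6, -2.2]
gripper_width: 0.156
grip_force: 30.0
```

```bash
python3 - <<'E'
from h import *
c=cam("wrist");s=read_state();f=grab_frame("wrist");cv2.imwrite("pics/w2.png",f[:,:,::-1])
print(s["t"],s["tool_pos"],s["ee_rot"],s["joint_positions"],s["contact_force"],s["gripper_width"])
np.savez("w2.npz",K=c[0],d=c[1],R=c[2],t=c[3])
print(proj(c,[[.5396,.2301,.077],[.4525,.1796,.066]]))
E
```

```text
6.325 [0.4871106  0.28337042 0.17817464] [ 1.51981454e-04  7.02568054e-01  7.11616203e-01 -6.97540531e-04] [-0.16151632  0.44634963 -0.59346764  1.79465845  0.29327436  0.9908286
 -0.85970464] [ 0.93047829  0.61816519 -2.20933779] 0.1561304771345616
[[391.37867925 321.94437893]
 [277.75420613 369.31023937]]
```

View pics/w2.png

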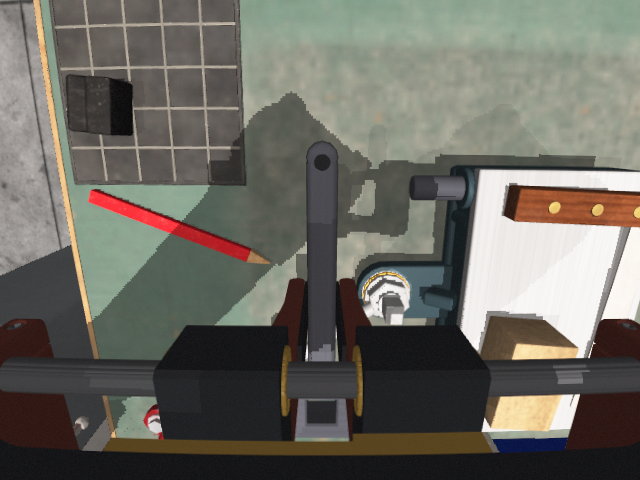

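The key is held straight. The screw shows at about (393,305), partly beside the finger housing, and the left bar's end at (412,188). I'll zoom in.

```bash
python3 - <<'E'
import cv2
a=cv2.imread("pics/w2.png")[170:345,290:500]
cv2.imwrite("pics/w2c.png",cv2.resize(a,None,fx=3.4,fy=3.4,interpolation=cv2.INTER_CUBIC))
E
```

```text
(no output)
```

View pics/w2c.png

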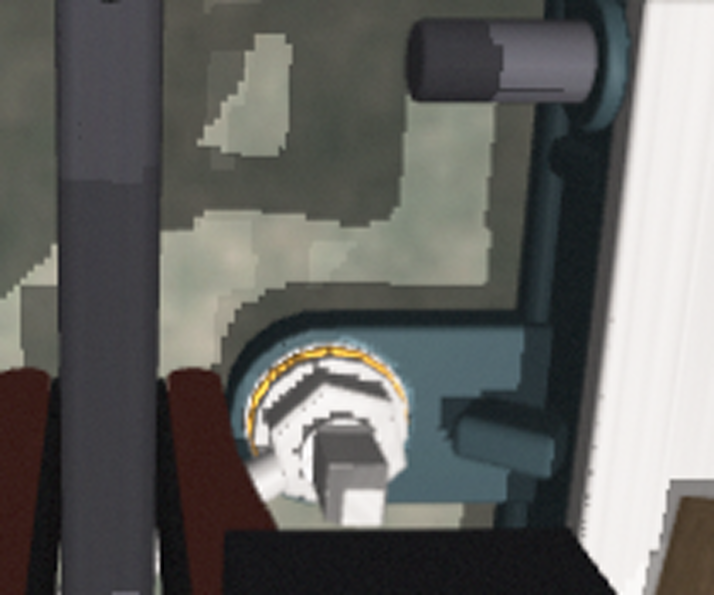

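```bash
python3 - <<'E'
from h import *
np.set_printoptions(precision=4,suppress=True)
z=np.load("w2.npz");c=(z["K"],z["d"],z["R"],z["t"])
s=back(c,(396.5,319.1),.077);print("screw",s)
for yaw in(0,.0134,.025):
  B=R.from_rotvec([0,0,yaw]).as_matrix();o=np.array([s[0],s[1],0])
  th=np.linspace(0,2*np.pi,40)
  P=[o+B@np.array([.009,.095+.009*np.cos(t),.057+.009*np.sin(t)]) for t in th]
  p=proj(c,P);print(yaw,"bar ext",(p.min(0)-[290,170])*3.4,(p.max(0)-[290,170])*3.4)
  q=proj(c,[o+B@np.array(v) for v in ([.05,.09,.075],[.05,0,.075],[-.0069,.0069,.07],[.0069,.0069,.07],[-.0069,.0069,.052],[.0069,.0069,.052])])
  print((q-[290,170])*3.4)
  print("goal hole",s[:2])
w=np.load("w1.npz");c1=(w["K"],w["d"],w["R"],w["t"])
print("hole w1",back(c1,(321.3,274.5),.018),"arm end",back(c1,(322,136),.01))
E
```

```text
screw [0.5433 0.2325 0.077 ]
0 bar ext [407.1267  16.4775] [428.9041 101.8019]
[[639.8417  99.9498]
 [584.4764 503.8401]
 [327.2868 463.6222]
 [389.0515 464.1544]
 [314.2336 429.3356]
 [372.3447 429.8863]]
goal hole [0.5433 0.2325]
0.0134 bar ext [401.5799  15.8282] [422.6222 101.1881]
[[634.3531  96.5634]
 [584.8488 501.1242]
 [326.8473 463.9984]
 [388.6692 463.7765]
 [313.8216 429.6925]
 [371.9832 429.5272]]
goal hole [0.5433 0.2325]
0.025 bar ext [396.7128  15.3383] [417.1697 100.7151]
[[629.5491  93.6915]
 [585.1391 498.7701]
 [326.4711 464.3281]
 [388.3335 463.4534]
 [313.4689 430.0052]
 [371.6657 429.2201]]
goal hole [0.5433 0.2325]
hole w1 [ 0.4866 -0.2891  0.018 ] arm end [ 0.3825 -0.2144  0.01  ]
```

```bash
python3 - <<'E'
import cv2,numpy as np
a=cv2.imread("pics/w2.png");b=np.vstack([a[130:180,270:375],a[385:455,270:375]])
cv2.imwrite("pics/w2k.png",cv2.resize(b,None,fx=5,fy=5,interpolation=cv2.INTER_CUBIC))
E
```

```text
(no output)
```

View pics/w2k.png

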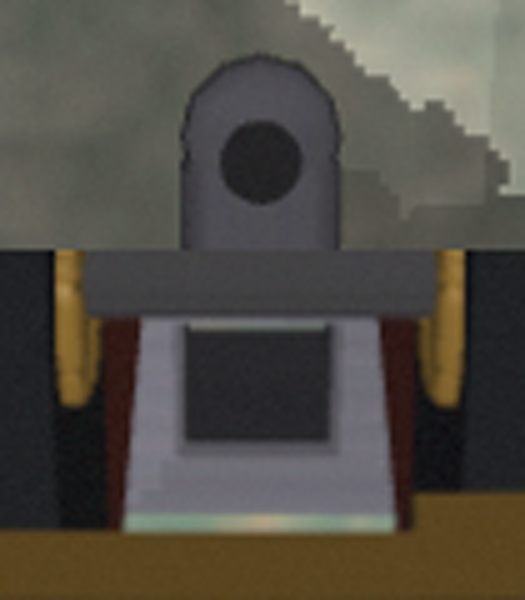

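The arm tip is at (322.4,141) and the boss's back edge at row 438–441. The hole's back edge is at row 423–426, centred on column 321.5.

```bash
python3 - <<'E'
from h import *
np.set_printoptions(precision=1,suppress=True)
i=camera_info("wrist");T=np.linalg.inv(i["tool_from_camera"]);c=(i["mtx"],i["dist"],T[:3,:3],T[:3,3])
for n,p,z in(("tip",(322.4,141),.0193),("armL",(306.6,178),.0193),("armR",(337.6,178),.0193),("bossback",(321.5,438),.0113),("bb2",(321.5,441),.0113),("holeback",(321.5,426),.0113),("hb2",(321.5,423),.0113),("holeL",(305.6,426),.0113),("holeR",(337.4,426),.0113)):
  print(n,back(c,p,z)*1000)
E
```

```text
tip [76.1  0.2 19.3]
armL [60.6 -6.6 19.3]
armR [60.6  6.8 19.3]
bossback [-72.5  -0.1  11.3]
bb2 [-74.5  -0.1  11.3]
holeback [-64.6  -0.1  11.3]
hb2 [-62.7  -0.1  11.3]
holeL [-64.6  -8.3  11.3]
holeR [-64.6   8.1  11.3]
```

>>> {"name": "servo_tool", "arguments": {"increments": [{"delta_pos": [1, 10, 5], "delta_rot": [0, 0, 0], "hand": 0}, {"delta_pos": [3, 32, 25], "delta_rot": [0, 0, 0.3], "hand": 0}, {"delta_pos": [5, 52, 45], "delta_rot": [0, 0, 0.5], "hand": 0}, {"delta_pos": [5.1, 55.8, 60], "delta_rot": [0, 0, 0.5], "hand": 0}, {"delta_pos": [5.1, 55.8, 66], "delta_rot": [0, 0, 0.5], "hand": 0}, {"delta_pos": [5.1, 55.8, 66], "delta_rot": [0, 0, 0.5], "hand": 0}, {"delta_pos": [5.1, 55.8, 66], "delta_rot": [0, 0, 0.5], "hand": 0}]}}

```text
t: 7.25
tool_pos: [0.5429, 0.2908, 0.1135]
ee_rot: [0.0, 0.705, 0.709, 0.0]
contact_force: [-0.0, 0.2, -2.1]
gripper_width: 0.154
grip_force: 30.0
```

```bash
python3 - <<'E'
from h import *
s=read_state();print(s["t"],s["tool_pos"],s["ee_rot"],s["contact_force"],s["torque"])
f=grab_frame("wrist");a=f[160:460,200:560,::-1]
g=grab_frame("scene")[220:310,180:310,::-1]
cv2.imwrite("pics/w3.png",np.hstack([cv2.resize(a,(400,333)),cv2.resize(g,(400,333),interpolation=cv2.INTER_CUBIC)]))
E
```

```text
7.25 [0.54287566 0.29075891 0.11348487] [1.40912712e-04 7.05416283e-01 7.08793069e-01 4.83439348e-04] [-0.00647852  0.17533343 -2.09546388] [-0.00297659 -0.07220845  0.00610694]
```

View pics/w3.png

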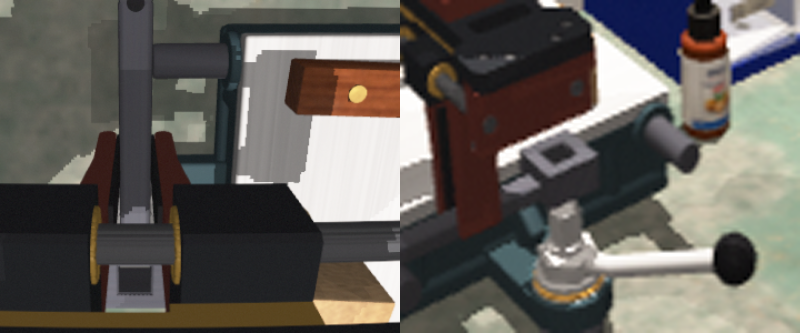

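```bash
python3 - <<'E'
from h import *
c=cam("scene");z=.1135-.0293+.018
print(proj(c,[[.543,.2325,.077],[.5429-.0003,.2908-.0567,z]]),"seen 233.9,275.9 / 232.6,261.4")
print(back(c,(233.9,275.9),.077),back(c,(232.6,261.4),z))
E
```

```text
[[232.24696501 274.04120965]
 [230.58384536 262.10290931]] seen 233.9,275.9 / 232.6,261.4
[0.53599144 0.23348694 0.077     ] [0.54243874 0.23014195 0.1022    ]
```

```bash
python3 - <<'E'
from h import *
g=grab_frame("scene")[245:305,205:265,::-1]
cv2.imwrite("pics/s4.png",cv2.resize(g,(600,600),interpolation=cv2.INTER_CUBIC))
c=cam("scene")
for n,x,y,z,h in(("tip",.543,.2325,.077,.005),("sq70",.543,.2325,.07,.0069),("sq52",.543,.2325,.052,.0069),("bosstop",.5426,.2341,.1022,.016),("bossbot",.5426,.2341,.0842,.016),("hole",.5426,.2341,.1022,.0075)):
  print(n,((proj(c,[[x+a*h,y+b*h,z] for a,b in((1,1),(1,-1),(-1,-1),(-1,1))])-[205,245]+.5)*10).round().tolist())
E
```

```text
tip [[238.0, 293.0], [287.0, 274.0], [317.0, 298.0], [268.0, 317.0]]
sq70 [[226.0, 326.0], [293.0, 300.0], [335.0, 332.0], [267.0, 359.0]]
sq52 [[233.0, 412.0], [300.0, 385.0], [341.0, 418.0], [274.0, 445.0]]
bosstop [[132.0, 169.0], [291.0, 110.0], [390.0, 183.0], [230.0, 245.0]]
bossbot [[141.0, 257.0], [298.0, 198.0], [396.0, 272.0], [237.0, 334.0]]
hole [[201.0, 173.0], [275.0, 145.0], [321.0, 179.0], [246.0, 208.0]]
```

View pics/s4.png

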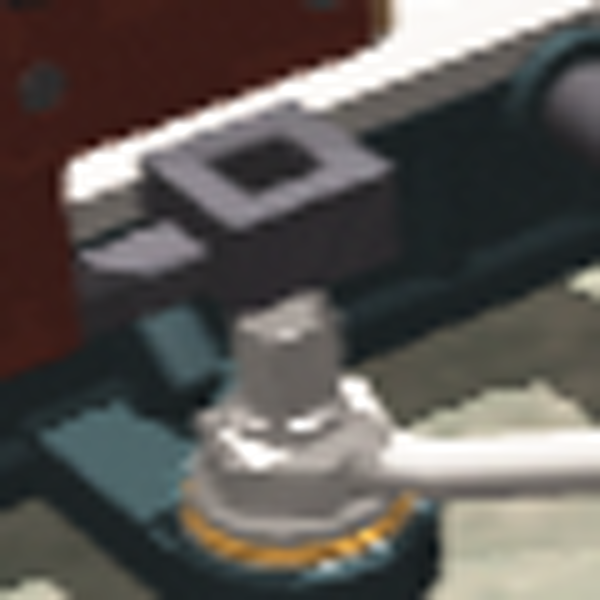

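The hole sits over the screw in the scene view: boss and screw show the same small offset from their predicted positions. I'll correct y by 1.5 mm and go down carefully.

>>> {"name": "servo_tool", "arguments": {"increments": [{"delta_pos": [-1.5, 0, 0], "delta_rot": [0, 0, 0], "hand": 0}, {"delta_pos": [-1.5, 0, 5], "delta_rot": [0, 0, 0], "hand": 0}, {"delta_pos": [-1.5, 0, 9], "delta_rot": [0, 0, 0], "hand": 0}, {"delta_pos": [-1.5, 0, 13], "delta_rot": [0, 0, 0], "hand": 0}, {"delta_pos": [-1.5, 0, 13], "delta_rot": [0, 0, 0], "hand": 0}]}}

```text
t: 8.02
tool_pos: [0.5428, 0.2888, 0.0991]
ee_rot: [-0.0, 0.706, 0.709, -0.0]
contact_force: [-0.3, -0.2, -1.4]
gripper_width: 0.154
grip_force: 30.0
```

>>> {"name": "servo_tool", "arguments": {"increments": [{"delta_pos": [0, 0, 2], "delta_rot": [0, 0, 0], "hand": 0}, {"delta_pos": [0, 0, 4], "delta_rot": [0, 0, 0], "hand": 0}, {"delta_pos": [0, 0, 6], "delta_rot": [0, 0, 0], "hand": 0}, {"delta_pos": [0, 0, 6], "delta_rot": [0, 0, 0], "hand": 0}]}}

```text
t: 8.52
tool_pos: [0.5429, 0.2888, 0.0935]
ee_rot: [-0.0, 0.706, 0.709, -0.0]
contact_force: [-0.6, -0.8, -1.8]
gripper_width: 0.155
grip_force: 30.0
```

Sliding over the square freely; continue to the shoulder.

>>> {"name": "servo_tool", "arguments": {"increments": [{"delta_pos": [0, 0, 4], "delta_rot": [0, 0, 0], "hand": 0}, {"delta_pos": [0, 0, 7], "delta_rot": [0, 0, 0], "hand": 0}, {"delta_pos": [0, 0, 10], "delta_rot": [0, 0, 0], "hand": 0}, {"delta_pos": [0, 0, 11], "delta_rot": [0, 0, 0], "hand": 0}, {"delta_pos": [0, 0, 11], "delta_rot": [0, 0, 0], "hand": 0}]}}

```text
t: 9.15
tool_pos: [0.543, 0.2889, 0.0825]
ee_rot: [-0.0, 0.706, 0.709, -0.0]
contact_force: [-0.3, 0.5, -1.7]
gripper_width: 0.157
grip_force: 30.0
```

>>> {"name": "servo_tool", "arguments": {"increments": [{"delta_pos": [0, 0, 1], "delta_rot": [0, 0, 0], "hand": 0}, {"delta_pos": [0, 0, 2], "delta_rot": [0, 0, 0], "hand": 0}, {"delta_pos": [0, 0, 2], "delta_rot": [0, 0, 0], "hand": 0}]}}

```text
t: 9.52
tool_pos: [0.5431, 0.2891, 0.0809]
ee_rot: [0.0, 0.706, 0.709, 0.0]
contact_force: [-0.8, -0.7, 0.7]
gripper_width: 0.154
grip_force: 30.0
```

>>> {"name": "servo_tool", "arguments": {"increments": [{"delta_pos": [0, 0.6, 0.5], "delta_rot": [0, 0, 0.6], "hand": 0}, {"delta_pos": [0, 1.2, 0.5], "delta_rot": [0, 0, 1.2], "hand": 0}, {"delta_pos": [0, 1.7, 0.5], "delta_rot": [0, 0, 1.7], "hand": 0}, {"delta_pos": [0, 1.7, 0.5], "delta_rot": [0, 0, 1.7], "hand": 0}]}}

```text
t: 10.02
tool_pos: [0.5438, 0.2891, 0.0804]
ee_rot: [-0.0, 0.716, 0.698, -0.001]
contact_force: [-4.8, -0.3, 6.2]
gripper_width: 0.153
grip_force: 30.1
```

>>> {"name": "servo_tool", "arguments": {"increments": [{"delta_pos": [0, 1.7, 0], "delta_rot": [0, 0, 1.7], "hand": 0.35}, {"delta_pos": [0, 1.7, 0], "delta_rot": [0, 0, 1.7], "hand": 0.35}, {"delta_pos": [0, 1.7, 0], "delta_rot": [0, 0, 1.7], "hand": 0.35}, {"delta_pos": [0, 0, -20], "delta_rot": [0, 0, 0], "hand": 0.35}, {"delta_pos": [0, 0, -55], "delta_rot": [0, 0, 0], "hand": 0.4}, {"delta_pos": [0, 0, -90], "delta_rot": [0, 0, -3], "hand": 0.45}, {"delta_pos": [-10, -8, -97], "delta_rot": [0, 0, -13], "hand": 0.45}, {"delta_pos": [-21, -16, -97], "delta_rot": [0, 0, -23], "hand": 0.45}, {"delta_pos": [-32, -25, -97], "delta_rot": [0, 0, -33], "hand": 0.45}, {"delta_pos": [-43, -34, -97], "delta_rot": [0, 0, -43], "hand": 0.45}, {"delta_pos": [-54, -43, -97], "delta_rot": [0, 0, -53], "hand": 0.45}, {"delta_pos": [-65, -52, -97], "delta_rot": [0, 0, -63], "hand": 0.45}, {"delta_pos": [-76, -61, -97], "delta_rot": [0, 0, -73], "hand": 0.45}, {"delta_pos": [-87, -69, -97], "delta_rot": [0, 0, -83], "hand": 0.45}, {"delta_pos": [-97, -77, -97], "delta_rot": [0, 0, -93], "hand": 0.45}, {"delta_pos": [-105, -83, -97], "delta_rot": [0, 0, -103], "hand": 0.45}, {"delta_pos": [-111, -89, -97], "delta_rot": [0, 0, -113], "hand": 0.45}, {"delta_pos": [-111, -89, -97], "delta_rot": [0, 0, -121.5], "hand": 0.45}, {"delta_pos": [-111, -89, -97], "delta_rot": [0, 0, -121.5], "hand": 0.45}, {"delta_pos": [-111, -89, -97], "delta_rot": [0, 0, -121.5], "hand": 0.45}]}}

```text
t: 12.52
tool_pos: [0.4532, 0.1802, 0.1777]
ee_rot: [0.0, -0.258, 0.966, -0.0]
contact_force: [-1.2, -0.6, -0.3]
gripper_width: 0.447
grip_force: 0.0
```

```bash
python3 - <<'E'
from h import *
c=cam("wrist");s=read_state();f=grab_frame("wrist");cv2.imwrite("pics/w5.png",f[:,:,::-1])
g=grab_frame("scene")[220:310,190:310,::-1]
cv2.imwrite("pics/w5v.png",np.hstack([cv2.resize(f[100:460,120:520,::-1],(420,378)),cv2.resize(g,(378,378),interpolation=cv2.INTER_CUBIC)]))
print(s["t"],s["tool_pos"],s["ee_rot"],s["joint_positions"],s["contact_force"],s["gripper_width"])
np.savez("w5.npz",K=c[0],d=c[1],R=c[2],t=c[3])
for k in("handle_ball","key_hole"): print(k,spot_in("wrist",k)[:2])
E
```

```text
12.525 [0.45315813 0.1802386  0.17770441] [ 3.82020390e-04 -2.57795473e-01  9.66199419e-01 -1.75980015e-04] [ 0.40118355  0.49670131 -1.1311883   1.95205154  0.5281783   1.02901329
  1.12187995] [-1.16294313 -0.60930296 -0.26717069] 0.44686904078096357
handle_ball [{'box': [298.8, 230.1, 341.7, 357.1], 'conf': 0.63}]
key_hole [{'box': [300.8, 230.4, 346.3, 352.5], 'conf': 0.74}, {'box': [300.6, 340.0, 348.6, 361.4], 'conf': 0.58}]
```

View pics/w5v.png

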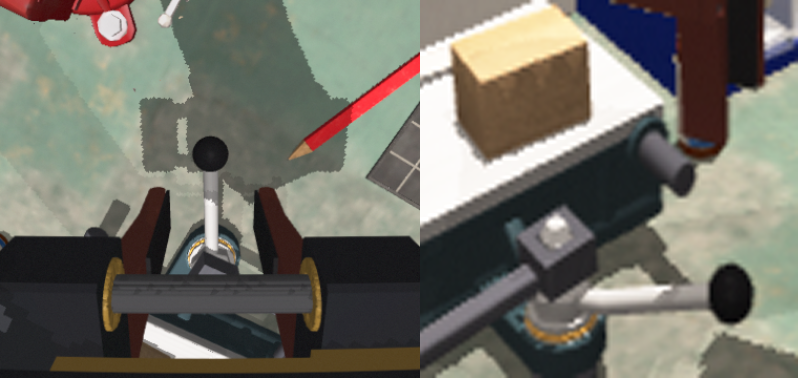

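The key is fully down, with the screw tip showing through the hole. The ball is at px (320,246), straight in line with the tool.

```bash
python3 - <<'E'
from h import *
z=np.load("w5.npz");c=(z["K"],z["d"],z["R"],z["t"])
b=back(c,(320,245.7),.066);print(b,totool(b))
d=b[:2]-[.543,.2325];print(np.hypot(*d),np.degrees(np.arctan2(d[1],d[0]))%360)
E
```

```text
[0.45203962 0.17902632 0.066     ] [  1.42572511  -0.63194864 111.29420344]
0.10551409737133671 210.4503680981388
```

>>> {"name": "servo_tool", "arguments": {"increments": [{"delta_pos": [1, -0.6, 40], "delta_rot": [0, 0, 0], "hand": 0.45}, {"delta_pos": [1.4, -0.6, 80], "delta_rot": [0, 0, 0], "hand": 0.45}, {"delta_pos": [1.4, -0.6, 100], "delta_rot": [0, 0, 0], "hand": 0.45}, {"delta_pos": [1.4, -0.6, 105], "delta_rot": [0, 0, 0], "hand": 0.45}, {"delta_pos": [1.4, -0.6, 105], "delta_rot": [0, 0, 0], "hand": 0.33}, {"delta_pos": [1.4, -0.6, 105], "delta_rot": [0, 0, 0], "hand": 0.33}, {"delta_pos": [1.4, -0.6, 105], "delta_rot": [0, 0, 0], "hand": 0.33}]}}

```text
t: 13.6
tool_pos: [0.4525, 0.1791, 0.0729]
ee_rot: [0.001, -0.259, 0.966, -0.0]
contact_force: [0.2, -0.3, 0.0]
gripper_width: 0.331
grip_force: 0.0
```

>>> {"name": "servo_tool", "arguments": {"increments": [{"delta_pos": [-0.1, 2.8, 0], "delta_rot": [0, 0, 1.5], "hand": 0.33}, {"delta_pos": [-0.2, 5.5, 0], "delta_rot": [0, 0, 3], "hand": 0.33}, {"delta_pos": [-0.3, 8.3, 0], "delta_rot": [0, 0, 4.5], "hand": 0.33}, {"delta_pos": [-0.6, 11, 0], "delta_rot": [0, 0, 6], "hand": 0.33}, {"delta_pos": [-0.9, 13.8, 0], "delta_rot": [0, 0, 7.5], "hand": 0.33}, {"delta_pos": [-1.3, 16.5, 0], "delta_rot": [0, 0, 9], "hand": 0.33}, {"delta_pos": [-1.6, 18.3, 0], "delta_rot": [0, 0, 10], "hand": 0.33}]}}

```text
t: 14.48
tool_pos: [0.4448, 0.195, 0.0724]
ee_rot: [0.0, -0.173, 0.985, -0.001]
contact_force: [3.4, -5.0, 4.1]
gripper_width: 0.33
grip_force: 2.8
```

>>> {"name": "servo_tool", "arguments": {"increments": [{"delta_pos": [-0.1, 2.8, 0], "delta_rot": [0, 0, 1.5], "hand": 0.33}, {"delta_pos": [-0.2, 5.5, 0], "delta_rot": [0, 0, 3], "hand": 0.33}, {"delta_pos": [-0.3, 8.3, 0], "delta_rot": [0, 0, 4.5], "hand": 0.33}, {"delta_pos": [-0.6, 11, 0], "delta_rot": [0, 0, 6], "hand": 0.33}, {"delta_pos": [-0.9, 13.8, 0], "delta_rot": [0, 0, 7.5], "hand": 0.33}, {"delta_pos": [-1.3, 16.5, 0], "delta_rot": [0, 0, 9], "hand": 0.33}, {"delta_pos": [-1.6, 18.3, 0], "delta_rot": [0, 0, 10], "hand": 0.33}]}}

```text
t: 15.35
tool_pos: [0.4399, 0.2126, 0.0723]
ee_rot: [0.0, -0.086, 0.996, -0.001]
contact_force: [3.2, -4.8, 4.5]
gripper_width: 0.328
grip_force: 2.7
```

```bash
cat > st.py <<'E'
from h import *
s=read_state();q=s["ee_rot"];M=R.from_quat([q[1],q[2],q[3],q[0]]).as_matrix()
d=s["tool_pos"][:2]-[.543,.2325]
print(s["t"],"F tool",(M.T@s["contact_force"]).round(1),"r",np.hypot(*d).round(4),"ang",(np.degrees(np.arctan2(d[1],d[0]))%360).round(1),"toolx",(np.degrees(np.arctan2(M[1,0],M[0,0]))%360).round(1),s["tool_pos"].round(4),s["torque"].round(2))
E
python3 st.py
```

```text
15.35 F tool [-2.3 -5.3 -4.5] r 0.105 ang 190.9 toolx 189.9 [0.4399 0.2126 0.0723] [-1.1  -0.71 -0.  ]
```

>>> {"name": "servo_tool", "arguments": {"increments": [{"delta_pos": [-0.3, 1.8, -0.3], "delta_rot": [0, 0, 1], "hand": 0.33}, {"delta_pos": [-0.5, 3.7, -0.6], "delta_rot": [0, 0, 2], "hand": 0.33}, {"delta_pos": [-0.6, 5.5, -0.6], "delta_rot": [0, 0, 3], "hand": 0.33}, {"delta_pos": [-0.8, 7.4, -0.6], "delta_rot": [0, 0, 4], "hand": 0.33}, {"delta_pos": [-0.9, 9.2, -0.6], "delta_rot": [0, 0, 5], "hand": 0.33}]}}

```text
t: 15.98
tool_pos: [0.4387, 0.2214, 0.0725]
ee_rot: [-0.0, -0.043, 0.999, -0.001]
contact_force: [2.4, -5.6, 1.1]
gripper_width: 0.33
grip_force: 2.7
```

```bash
python3 st.py
```

```text
15.975 F tool [-1.9 -5.8 -1.1] r 0.1049 ang 186.1 toolx 184.9 [0.4387 0.2214 0.0725] [-1.08 -0.6   0.04]
```

>>> {"name": "servo_tool", "arguments": {"increments": [{"delta_pos": [0, 1.8, 0], "delta_rot": [0, 0, 1], "hand": 0.33}, {"delta_pos": [-0.1, 3.7, 0], "delta_rot": [0, 0, 2], "hand": 0.33}, {"delta_pos": [-0.2, 5.5, 0], "delta_rot": [0, 0, 3], "hand": 0.33}, {"delta_pos": [-0.3, 7.4, 0], "delta_rot": [0, 0, 4], "hand": 0.33}]}}

```text
t: 16.48
tool_pos: [0.4383, 0.2287, 0.0725]
ee_rot: [-0.0, -0.008, 1.0, -0.001]
contact_force: [2.2, -5.3, 1.8]
gripper_width: 0.33
grip_force: 2.8
```

```bash
python3 st.py
```

```text
16.475 F tool [-2.1 -5.3 -1.8] r 0.1048 ang 182.1 toolx 180.9 [0.4383 0.2287 0.0725] [-1.13 -0.56  0.05]
```

>>> {"name": "servo_tool", "arguments": {"increments": [{"delta_pos": [-0.3, 1.8, 0], "delta_rot": [0, 0, 1], "hand": 0.33}, {"delta_pos": [-0.4, 3.7, 0], "delta_rot": [0, 0, 2], "hand": 0.33}, {"delta_pos": [-0.5, 5.5, 0], "delta_rot": [0, 0, 3], "hand": 0.33}, {"delta_pos": [-0.6, 7.4, 0], "delta_rot": [0, 0, 4], "hand": 0.33}]}}

```text
t: 16.98
tool_pos: [0.4383, 0.236, 0.0724]
ee_rot: [-0.001, 0.027, 1.0, -0.001]
contact_force: [0.7, -4.6, 2.2]
gripper_width: 0.328
grip_force: 2.8
```

```bash
python3 st.py
```

```text
16.975 F tool [-1.  -4.5 -2.2] r 0.1047 ang 178.1 toolx 176.9 [0.4383 0.236  0.0724] [-1.19 -0.24  0.05]
```

>>> {"name": "servo_tool", "arguments": {"increments": [{"delta_pos": [0, 1.8, -0.2], "delta_rot": [0, 0, 1], "hand": 0.33}, {"delta_pos": [-0.1, 3.7, -0.2], "delta_rot": [0, 0, 2], "hand": 0.33}, {"delta_pos": [-0.2, 5.5, -0.2], "delta_rot": [0, 0, 3], "hand": 0.33}, {"delta_pos": [-0.3, 7.4, -0.2], "delta_rot": [0, 0, 4], "hand": 0.33}]}}

```text
t: 17.48
tool_pos: [0.4389, 0.2433, 0.0725]
ee_rot: [-0.001, 0.062, 0.998, -0.002]
contact_force: [-0.8, -5.6, 1.6]
gripper_width: 0.329
grip_force: 2.8
```

```bash
python3 st.py
```

```text
17.475 F tool [ 0.1 -5.7 -1.6] r 0.1047 ang 174.1 toolx 172.9 [0.4389 0.2433 0.0725] [-1.15 -0.21  0.03]
```

>>> {"name": "servo_tool", "arguments": {"increments": [{"delta_pos": [0, 1.8, 0], "delta_rot": [0, 0, 1], "hand": 0.33}, {"delta_pos": [-0.1, 3.7, 0], "delta_rot": [0, 0, 2], "hand": 0.33}, {"delta_pos": [-0.2, 5.5, 0], "delta_rot": [0, 0, 3], "hand": 0.33}, {"delta_pos": [-0.3, 7.4, 0], "delta_rot": [0, 0, 4], "hand": 0.33}]}}

```text
t: 17.98
tool_pos: [0.4399, 0.2506, 0.0725]
ee_rot: [-0.001, 0.097, 0.995, -0.002]
contact_force: [0.2, -6.1, 0.6]
gripper_width: 0.326
grip_force: 2.8
```

```bash
python3 st.py
```

```text
17.975 F tool [-1.3 -5.9 -0.6] r 0.1046 ang 170.1 toolx 168.9 [0.4399 0.2506 0.0725] [-1.2  -0.13 -0.01]
```

>>> {"name": "servo_tool", "arguments": {"increments": [{"delta_pos": [-0.1, 1.8, 0], "delta_rot": [0, 0, 1], "hand": 0.33}, {"delta_pos": [-0.2, 3.7, 0], "delta_rot": [0, 0, 2], "hand": 0.33}, {"delta_pos": [-0.3, 5.5, 0], "delta_rot": [0, 0, 3], "hand": 0.33}, {"delta_pos": [-0.4, 7.4, 0], "delta_rot": [0, 0, 4], "hand": 0.33}]}}

```text
t: 18.48
tool_pos: [0.4415, 0.2578, 0.0724]
ee_rot: [-0.001, 0.131, 0.991, -0.002]
contact_force: [-0.4, -5.2, 1.8]
gripper_width: 0.332
grip_force: 2.8
```

```bash
python3 st.py
```

```text
18.475 F tool [-0.9 -5.1 -1.7] r 0.1046 ang 166.0 toolx 164.9 [0.4415 0.2578 0.0724] [-1.18  0.08  0.01]
```

>>> {"name": "servo_tool", "arguments": {"increments": [{"delta_pos": [-0.1, 1.8, 0], "delta_rot": [0, 0, 1], "hand": 0.33}, {"delta_pos": [-0.2, 3.7, 0], "delta_rot": [0, 0, 2], "hand": 0.33}, {"delta_pos": [-0.3, 5.5, 0], "delta_rot": [0, 0, 3], "hand": 0.33}, {"delta_pos": [-0.4, 7.4, 0], "delta_rot": [0, 0, 4], "hand": 0.33}]}}

```text
t: 18.98
tool_pos: [0.4435, 0.2644, 0.0723]
ee_rot: [-0.001, 0.166, 0.986, -0.002]
contact_force: [-2.3, -7.4, 3.8]
gripper_width: 0.332
grip_force: 3.8
```

```bash
python3 st.py; python3 - <<'E'
from h import *
g=grab_frame("scene")[215:310,120:310,::-1]
cv2.imwrite("pics/s6.png",cv2.resize(g,(798,399),interpolation=cv2.INTER_CUBIC))
E
```

```text
18.975 F tool [-0.2 -7.8 -3.7] r 0.1045 ang 162.2 toolx 160.9 [0.4435 0.2644 0.0723] [-1.61  0.38  0.06]
```

View pics/s6.png

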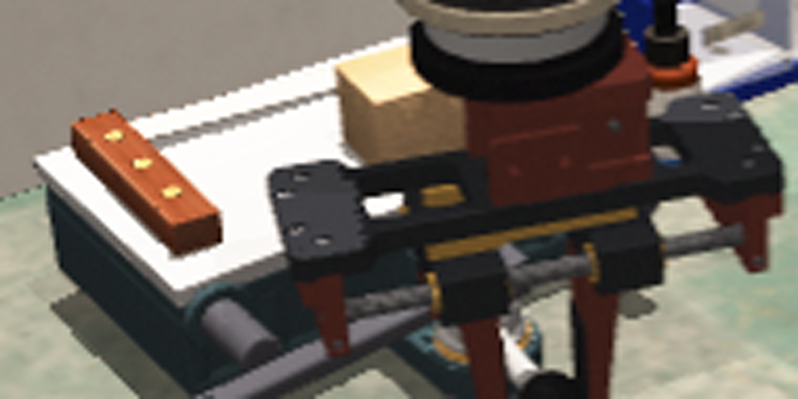

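The key arm lies against the bar and the ball is between the fingers. The force is now rising (7.8 N), so the nut is biting; small steps from here.

>>> {"name": "servo_tool", "arguments": {"increments": [{"delta_pos": [0, 0.9, -0.4], "delta_rot": [0, 0, 0.5], "hand": 0.33}, {"delta_pos": [-0.1, 1.8, -0.4], "delta_rot": [0, 0, 1], "hand": 0.33}, {"delta_pos": [-0.1, 2.7, -0.4], "delta_rot": [0, 0, 1.5], "hand": 0.33}, {"delta_pos": [-0.1, 2.7, -0.4], "delta_rot": [0, 0, 1.5], "hand": 0.33}]}}

```text
t: 19.52
tool_pos: [0.4442, 0.2663, 0.0724]
ee_rot: [-0.001, 0.178, 0.984, -0.003]
contact_force: [-0.8, -8.6, 2.1]
gripper_width: 0.33
grip_force: 4.0
```

```bash
python3 st.py
```

```text
19.525 F tool [-2.3 -8.4 -2.1] r 0.1044 ang 161.1 toolx 159.4 [0.4442 0.2663 0.0724] [-1.68  0.33 -0.02]
```

>>> {"name": "servo_tool", "arguments": {"increments": [{"delta_pos": [-0.1, 0.9, -0.1], "delta_rot": [0, 0, 0.5], "hand": 0.33}, {"delta_pos": [-0.2, 1.8, -0.2], "delta_rot": [0, 0, 1], "hand": 0.33}, {"delta_pos": [-0.3, 2.7, -0.2], "delta_rot": [0, 0, 1.5], "hand": 0.33}, {"delta_pos": [-0.3, 2.7, -0.2], "delta_rot": [0, 0, 1.5], "hand": 0.33}]}}

```text
t: 20.02
tool_pos: [0.4451, 0.2683, 0.0724]
ee_rot: [-0.001, 0.191, 0.982, -0.003]
contact_force: [-2.4, -8.8, 1.6]
gripper_width: 0.329
grip_force: 4.6
```

```bash
python3 st.py
```

```text
20.025 F tool [-1.1 -9.1 -1.5] r 0.1043 ang 159.9 toolx 157.9 [0.4451 0.2683 0.0724] [-1.86  0.49  0.04]
```

>>> {"name": "servo_tool", "arguments": {"increments": [{"delta_pos": [-0.1, 0.9, 0], "delta_rot": [0, 0, 0.3], "hand": 0.33}, {"delta_pos": [-0.2, 1.8, -0.2], "delta_rot": [0, 0, 0.6], "hand": 0.33}, {"delta_pos": [-0.3, 2.7, -0.2], "delta_rot": [0, 0, 0.9], "hand": 0.33}, {"delta_pos": [-0.3, 2.7, -0.2], "delta_rot": [0, 0, 0.9], "hand": 0.33}]}}

```text
t: 20.52
tool_pos: [0.4458, 0.2702, 0.0723]
ee_rot: [-0.002, 0.199, 0.98, -0.004]
contact_force: [-5.7, -8.8, 2.4]
gripper_width: 0.328
grip_force: 5.3
```

```bash
python3 st.py
```

```text
20.525 F tool [  1.8 -10.3  -2.3] r 0.1043 ang 158.8 toolx 157.0 [0.4458 0.2702 0.0723] [-2.1   0.84 -0.01]
```

>>> {"name": "servo_tool", "arguments": {"increments": [{"delta_pos": [0, 0.9, 0], "delta_rot": [0, 0, 0.4], "hand": 0.33}, {"delta_pos": [0, 1.8, -0.2], "delta_rot": [0, 0, 0.8], "hand": 0.33}, {"delta_pos": [-0.1, 2.5, -0.2], "delta_rot": [0, 0, 1.2], "hand": 0.33}, {"delta_pos": [-0.1, 2.5, -0.2], "delta_rot": [0, 0, 1.2], "hand": 0.33}]}}

```text
t: 21.02
tool_pos: [0.4465, 0.272, 0.0723]
ee_rot: [-0.002, 0.209, 0.978, -0.004]
contact_force: [-5.5, -11.2, 0.8]
gripper_width: 0.333
grip_force: 5.9
```

```bash
python3 st.py
```

```text
21.025 F tool [  0.4 -12.5  -0.7] r 0.1043 ang 157.7 toolx 155.8 [0.4465 0.272  0.0723] [-2.32  0.92 -0.05]
```

>>> {"name": "servo_tool", "arguments": {"increments": [{"delta_pos": [0, 0.7, 0], "delta_rot": [0, 0, 0.3], "hand": 0.33}, {"delta_pos": [0, 0.7, 0], "delta_rot": [0, 0, 0.3], "hand": 0.33}, {"delta_pos": [0, 0.7, 0], "delta_rot": [0, 0, 0.3], "hand": 0.33}]}}

```text
t: 21.4
tool_pos: [0.4467, 0.2725, 0.0723]
ee_rot: [-0.002, 0.212, 0.977, -0.005]
contact_force: [-5.7, -10.2, 2.3]
gripper_width: 0.333
grip_force: 6.1
```

```bash
python3 st.py
```

```text
21.4 F tool [  0.9 -11.7  -2.2] r 0.1043 ang 157.4 toolx 155.5 [0.4467 0.2725 0.0723] [-2.38  1.05 -0.04]
```

>>> {"name": "servo_tool", "arguments": {"increments": [{"delta_pos": [0, 0.9, -0.1], "delta_rot": [0, 0, 0.4], "hand": 0.33}, {"delta_pos": [0, 0.9, -0.1], "delta_rot": [0, 0, 0.4], "hand": 0.33}, {"delta_pos": [0, 0.9, -0.1], "delta_rot": [0, 0, 0.4], "hand": 0.33}]}}

```text
t: 21.78
tool_pos: [0.447, 0.2732, 0.0723]
ee_rot: [-0.002, 0.215, 0.977, -0.005]
contact_force: [-5.3, -11.5, 1.7]
gripper_width: 0.331
grip_force: 6.3
```

```bash
python3 st.py
```

```text
21.775 F tool [ -0.1 -12.7  -1.5] r 0.1043 ang 157.0 toolx 155.1 [0.447  0.2732 0.0723] [-2.47  1.03  0.05]
```

>>> {"name": "servo_tool", "arguments": {"increments": [{"delta_pos": [0, -1.5, 0], "delta_rot": [0, 0, 0], "hand": 0.33}, {"delta_pos": [0, -3, 0], "delta_rot": [0, 0, 0], "hand": 0.33}, {"delta_pos": [0, -4.5, 0], "delta_rot": [0, 0, 0], "hand": 0.36}, {"delta_pos": [0, -6, 0], "delta_rot": [0, 0, 0], "hand": 0.5}, {"delta_pos": [0, -6, 0], "delta_rot": [0, 0, 0], "hand": 0.5}, {"delta_pos": [0, -6, 0], "delta_rot": [0, 0, 0], "hand": 0.5}, {"delta_pos": [0, -6, -25], "delta_rot": [0, 0, 0], "hand": 0.5}, {"delta_pos": [0, -6, -65], "delta_rot": [0, 0, 0], "hand": 0.5}, {"delta_pos": [0, -6, -100], "delta_rot": [0, 0, 0], "hand": 0.5}, {"delta_pos": [0, -6, -105], "delta_rot": [0, 0, 0], "hand": 0.5}, {"delta_pos": [0, -6, -105], "delta_rot": [0, 0, 0], "hand": 0.5}]}}

```text
t: 23.15
tool_pos: [0.4476, 0.2718, 0.1789]
ee_rot: [0.0, 0.214, 0.977, 0.0]
contact_force: [0.2, -0.8, -0.1]
gripper_width: 0.497
grip_force: 0.0
```

```bash
python3 st.py; python3 - <<'E'
from h import *
c=cam("wrist");f=grab_frame("wrist");cv2.imwrite("pics/w7.png",f[:,:,::-1])
np.savez("w7.npz",K=c[0],d=c[1],R=c[2],t=c[3])
print(totool([.5438,.2891,.16]))
print("ball",spot_in("wrist","handle_ball")[:1],proj(c,[[.543+.105*np.cos(a),.2325+.105*np.sin(a),.066] for a in np.radians([154,158,162])]))
E
```

```text
23.15 F tool [-0.5 -0.6  0.1] r 0.1031 ang 157.6 toolx 155.2 [0.4476 0.2718 0.1789] [-0.01 -0.12 -0.  ]
[-80.26489832  56.35614519  18.18966774]
ball [{'box': [296.7, 227.4, 346.8, 351.5], 'conf': 0.86}] [[329.75513267 245.50990208]
 [319.70663249 245.63838978]
 [309.70094439 246.43714467]]
```

>>> {"name": "servo_tool", "arguments": {"increments": [{"delta_pos": [-10, 7, 0], "delta_rot": [0, 0, 8], "hand": 0.45}, {"delta_pos": [-20, 14, 0], "delta_rot": [0, 0, 16], "hand": 0.4}, {"delta_pos": [-30, 21, 0], "delta_rot": [0, 0, 25], "hand": 0.4}, {"delta_pos": [-41, 28, 0], "delta_rot": [0, 0, 34], "hand": 0.4}, {"delta_pos": [-52, 36, 0], "delta_rot": [0, 0, 43], "hand": 0.4}, {"delta_pos": [-62, 44, 0], "delta_rot": [0, 0, 52], "hand": 0.4}, {"delta_pos": [-72, 51, 0], "delta_rot": [0, 0, 60], "hand": 0.4}, {"delta_pos": [-80, 56, 0], "delta_rot": [0, 0, 66], "hand": 0.4}, {"delta_pos": [-80.3, 56.4, 0], "delta_rot": [0, 0, 66.7], "hand": 0.4}, {"delta_pos": [-80.3, 56.4, 0], "delta_rot": [0, 0, 66.7], "hand": 0.4}]}}

```text
t: 24.5
tool_pos: [0.5433, 0.2895, 0.1781]
ee_rot: [-0.0, 0.715, 0.699, -0.001]
contact_force: [0.1, 0.2, 0.2]
gripper_width: 0.4
grip_force: 0.0
```

```bash
python3 st.py; python3 - <<'E'
from h import *
c=cam("wrist");f=grab_frame("wrist");cv2.imwrite("pics/w8.png",f[:,:,::-1])
np.savez("w8.npz",K=c[0],d=c[1],R=c[2],t=c[3])
g=grab_frame("scene")[215:310,120:310,::-1]
cv2.imwrite("pics/w8v.png",np.hstack([cv2.resize(f[100:400,200:520,::-1],(400,375)),cv2.resize(g,(400,375),interpolation=cv2.INTER_CUBIC)]))
E
```

```text
24.5 F tool [ 0.2  0.1 -0.2] r 0.057 ang 89.7 toolx 88.7 [0.5433 0.2895 0.1781] [-0.05 -0.07 -0.01]
```

View pics/w8v.png

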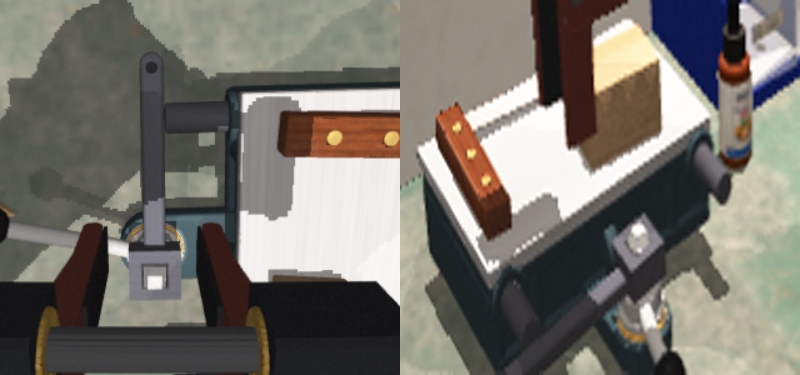

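The key is still fully down, its arm against the bar (arm at column 322, in line with the tool). I'll grasp it now.

>>> {"name": "servo_tool", "arguments": {"increments": [{"delta_pos": [0, 0, 40], "delta_rot": [0, 0, 0], "hand": 0.35}, {"delta_pos": [0, 0, 75], "delta_rot": [0, 0, 0], "hand": 0.35}, {"delta_pos": [0, 0, 92], "delta_rot": [0, 0, 0], "hand": 0.35}, {"delta_pos": [0, 0, 99], "delta_rot": [0, 0, 0], "hand": 0.35}, {"delta_pos": [0, 0, 99], "delta_rot": [0, 0, 0], "hand": 0.35}, {"delta_pos": [0, 0, 99], "delta_rot": [0, 0, 0], "hand": 0}, {"delta_pos": [0, 0, 99], "delta_rot": [0, 0, 0], "hand": 0}, {"delta_pos": [0, 0, 99], "delta_rot": [0, 0, 0], "hand": 0}, {"delta_pos": [0, 0, 99], "delta_rot": [0, 0, 0], "hand": 0}]}}

```text
t: 25.72
tool_pos: [0.544, 0.2898, 0.0805]
ee_rot: [0.0, 0.716, 0.698, 0.0]
contact_force: [-2.4, 0.1, 3.2]
gripper_width: 0.145
grip_force: 30.0
```

```bash
python3 st.py
```

```text
25.725 F tool [ 0.1 -2.4 -3.2] r 0.0573 ang 89.0 toolx 88.6 [0.544  0.2898 0.0805] [-0.03  0.43  0.08]
```

>>> {"name": "servo_tool", "arguments": {"increments": [{"delta_pos": [0, -0.6, -2], "delta_rot": [0, 0, 0], "hand": 0}, {"delta_pos": [0, -0.6, -5], "delta_rot": [0, 0, 0], "hand": 0}, {"delta_pos": [0, -0.6, -9], "delta_rot": [0, 0, 0], "hand": 0}, {"delta_pos": [0, -0.6, -13], "delta_rot": [0, 0, 0], "hand": 0}]}}

```text
t: 26.22
tool_pos: [0.5435, 0.2896, 0.0932]
ee_rot: [-0.0, 0.716, 0.698, 0.0]
contact_force: [0.9, 1.3, -2.5]
gripper_width: 0.148
grip_force: 30.0
```

```bash
python3 st.py
```

```text
26.225 F tool [1.4 0.9 2.5] r 0.0571 ang 89.5 toolx 88.5 [0.5435 0.2896 0.0932] [ 0.54 -0.31  0.05]
```

>>> {"name": "servo_tool", "arguments": {"increments": [{"delta_pos": [0, 0, -15], "delta_rot": [0, 0, 0], "hand": 0}, {"delta_pos": [0, 0, -40], "delta_rot": [0, 0, 0], "hand": 0}, {"delta_pos": [-5, 0, -75], "delta_rot": [0, 0, 0], "hand": 0}, {"delta_pos": [-30, -1, -87], "delta_rot": [0, 0, 0], "hand": 0}, {"delta_pos": [-75, -2, -87], "delta_rot": [0, 0, 0], "hand": 0}, {"delta_pos": [-125, -3, -87], "delta_rot": [0, 0, 0], "hand": 0}, {"delta_pos": [-175, -4, -87], "delta_rot": [0, 0, 0], "hand": 0}, {"delta_pos": [-225, -5, -87], "delta_rot": [0, 0, 0], "hand": 0}, {"delta_pos": [-270, -5.6, -87], "delta_rot": [0, 0, 0], "hand": 0}, {"delta_pos": [-295, -5.6, -80], "delta_rot": [0, 0, 0], "hand": 0}, {"delta_pos": [-300, -5.6, -55], "delta_rot": [0, 0, 0], "hand": 0}, {"delta_pos": [-300, -5.6, -20], "delta_rot": [0, 0, 0], "hand": 0}, {"delta_pos": [-300, -5.6, 15], "delta_rot": [0, 0, 0], "hand": 0}, {"delta_pos": [-300, -5.6, 40], "delta_rot": [0, 0, 0], "hand": 0}, {"delta_pos": [-300, -5.6, 53], "delta_rot": [0, 0, 0], "hand": 0}, {"delta_pos": [-300, -5.6, 58], "delta_rot": [0, 0, 0], "hand": 0}, {"delta_pos": [-300, -5.6, 58], "delta_rot": [0, 0, 0], "hand": 0}]}}

```text
t: 28.35
tool_pos: [0.5305, -0.0104, 0.0357]
ee_rot: [0.0, 0.716, 0.698, 0.0]
contact_force: [-0.3, 0.2, -0.9]
gripper_width: 0.145
grip_force: 30.0
```

```bash
python3 st.py
```

```text
28.35 F tool [ 0.2 -0.3  0.9] r 0.2432 ang 267.1 toolx 88.5 [ 0.5305 -0.0104  0.0357] [0.05 0.1  0.01]
```

>>> {"name": "servo_tool", "arguments": {"increments": [{"delta_pos": [0, 0, 2], "delta_rot": [0, 0, 0], "hand": 0}, {"delta_pos": [0, 0, 4], "delta_rot": [0, 0, 0], "hand": 0}, {"delta_pos": [0, 0, 5.5], "delta_rot": [0, 0, 0], "hand": 0}, {"delta_pos": [0, 0, 6.5], "delta_rot": [0, 0, 0], "hand": 0}, {"delta_pos": [0, 0, 6.5], "delta_rot": [0, 0, 0], "hand": 0}]}}

```text
t: 28.98
tool_pos: [0.5309, -0.0105, 0.0319]
ee_rot: [0.001, 0.716, 0.698, 0.0]
contact_force: [-11.1, -1.9, 34.9]
gripper_width: 0.154
grip_force: 30.1
```

```bash
python3 st.py
```

```text
28.975 F tool [ -2.3 -11.  -34.9] r 0.2433 ang 267.1 toolx 88.5 [ 0.5309 -0.0105  0.0319] [-0.36  2.47  0.12]
```

It touched down; ease off and release.

>>> {"name": "servo_tool", "arguments": {"increments": [{"delta_pos": [0, 0, -2], "delta_rot": [0, 0, 0], "hand": 0}, {"delta_pos": [0, 0, -2.5], "delta_rot": [0, 0, 0], "hand": 0.4}, {"delta_pos": [0, 0, -2.5], "delta_rot": [0, 0, 0], "hand": 0.4}, {"delta_pos": [0, 0, -2.5], "delta_rot": [0, 0, 0], "hand": 0.4}, {"delta_pos": [0, 0, -30], "delta_rot": [0, 0, 0], "hand": 0.4}, {"delta_pos": [0, 0, -80], "delta_rot": [0, 0, 0], "hand": 0.4}, {"delta_pos": [0, 0, -130], "delta_rot": [0, 0, 0], "hand": 0.4}, {"delta_pos": [0, 0, -170], "delta_rot": [0, 0, 0], "hand": 0.4}, {"delta_pos": [0, 0, -170], "delta_rot": [0, 0, 0], "hand": 0.4}]}}

```text
t: 30.1
tool_pos: [0.532, -0.01, 0.2015]
ee_rot: [0.002, 0.716, 0.698, 0.002]
contact_force: [1.1, -0.2, -0.8]
gripper_width: 0.4
grip_force: 0.0
```

```bash
python3 st.py; python3 - <<'E'
from h import *
np.set_printoptions(precision=3,suppress=True)
for n in("wrist","top"):
  c=cam(n);f=grab_frame(n);cv2.imwrite(f"pics/f_{n}.png",f[:,:,::-1])
  np.savez(f"f_{n}.npz",K=c[0],d=c[1],R=c[2],t=c[3])
  print(n,[(k['box'],round(k['conf'],2)) for k in spot_in(n,"key")[:2]])
  P=np.array([[.5305-.0015,-.0675,.018],[.534,.065,.01]]);print(proj(c,P))
a=cv2.imread("pics/f_wrist.png")[100:400,180:460];t=cv2.imread("pics/f_top.png")[170:330,190:350]
cv2.imwrite("pics/f.png",np.hstack([cv2.resize(a,(400,429)),cv2.resize(t,(400,429),interpolation=cv2.INTER_CUBIC)]))
E
```

```text
30.1 F tool [-0.2  1.1  0.8] r 0.2428 ang 267.4 toolx 88.5 [ 0.532  -0.01    0.2015] [-0.04 -0.09  0.01]
wrist [([301.8, 138.9, 335.0, 298.2], 0.77)]
[[319.034 283.62 ]
 [320.592 141.281]]
top [([318.0, 257.0, 330.3, 263.7], 0.64)]
[[366.158 260.148]
 [314.934 258.872]]
```

View pics/f.png

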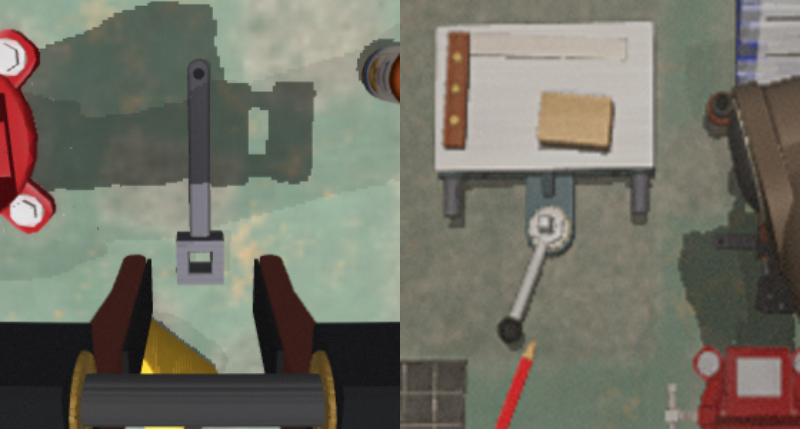

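The last picture shows the key flat on the bench at (200,175), the nut handle holding its tightened angle near 158°, and the other things where they were. The gripper is clear of everything.

```bash
python3 -c "
from workcell import *
print(job_done())"
```

```text
the job is handed in; nothing more can be done
None
```

The job is handed in at about 30 s: with the key fully down and its arm against the left bar, I tightened the jam nut to about 12.5 N at the ball (highest reading 12.7 N), then laid the key flat on the bench and left everything else in place.

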